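Pop open the stain-kit case and pack the rinse bottle in it

ROBOT

A 6-joint arm with a two-finger parallel gripper is mounted at the origin on a cart in front of the work surface, level with it; the furniture and walls round the work are solid. World frame = base frame: x ahead of the robot, y to its left, z up, the work surface at z = 0. Lengths are in m, angles in rad, forces in N, time in s.
With the tool pointing down it reaches from about 0.3 to 0.875 m from the base axis. Payload 6.4 kg.
Tool frame: the origin (TCP) lies at the centre of the arm's flange, where the gripper is bolted on; the fingertips stand 166 mm ahead of it and the grasp point (between the pads) lies 147 mm ahead of it; z points along the fingers, y is the line along which they close (so a half turn about z gives the same grasp; the last joint's range is limited). The gripper opens to 88 mm and grips with 3 to 60 N. Pads are 18 mm wide; open, the fingers measure 123 mm over their backs; the gripper's body (75 mm by 187 mm) begins 45 mm behind the grasp point.
Start: joints at [-1.463, 0.181, 1.607, -0, 1.354, -0.206], TCP at [0.178, -0.547, 0.405] pointing down, gripper open.
Joint ranges: [-2.99, 2.99], [-0.89, 2.07], [0.3, 2.58], [-1.14, 4.28], [0, 2.63], [-3.12, 3.12]. Speed limits (rad/s): [2.57, 2.57, 3.01, 3.14, 3.14, 3.14].

INTERFACE

Orientations are given as a rotation vector (axis times angle).
In Python, from station import get_obs, get_image, job_done gives the robot as it stands.
- The arm moves only by the shell command python3 -m pendant 'ROWS' [OPENING] [FORCE]. ROWS is a JSON list of rows, 1 to 5 of them, each written [[dx, dy, dz], turn]: dx, dy, dz in m, then a turn about the tool's z in rad; each row shifts and turns the commanded pose from where the row before left it, along the tool's axes as they then stand; what a row does not reach is not made up. A row lasts 1/10 s, in which the tool goes at most 0.05 m and 0.15 rad, less where a joint would pass 70% of its speed; a pose out of reach is approached as far as the arm can. OPENING is the opening from 0.0 (shut) to 1.0 (fully open), set as the command begins (- or left out keeps the last). The fingers move at their own pace and stop on an object; FORCE is the grip in N (left out, the last holds). Time passes only in rows, so rows that do not move let the fingers close. It prints the time, the measured TCP pose, the force, the opening and the grip force at its end. Input that does not fit is refused with a message, and nothing moves.
- get_obs(): the state, without advancing time (a new reading comes with each control period).
- get_image(name): name is "side" or "top"; returns a dict with "img" (480x640x3 uint8, blue, green, red), "camera_matrix" (3x3 intrinsics, pixels), "R" (3x3) and "t" (3): a world point X has camera coordinates R X + t. Camera axes: x right, y down, z forward; pixel columns grow to the right and rows downward; lengths in m; the calibration is good to about 2 mm. A picture is of the moment at which its call begins. There is no depth.
- job_done(): hands the job in; it is judged then, once.
The state is a dict: "t": time; "qpos": joint angles; "dq": joint speeds; "effort": joint torques, N m; "tool_pos": TCP position; "orientation": TCP orientation; "contact_force": force on the tool from outside, world axes, zero at the start; "torque": the same for the moment, N m; "grip_width": opening from 0.0 (shut) to 1.0 (fully open); "grip_force": force on a finger pad.
Only numpy, scipy, OpenCV 4.12 (cv2) and the standard library are available. Lean on these libraries where they do the work, as an engineer would, in place of code of your own. Each camera call takes 0.05 s, during which the arm holds its last target. There are 200 camera calls.

TASK

Open the stain-kit case first: press its release button and, once the sprung lid has popped up, steady it and stand it fully back on its stop without letting it slam. Then lay the standing rinse bottle gently on its side on the worktop and let go, so that you can take it afresh, and lower it flat into the long bay of the case without dropping it. Leave the lid standing open and the other things where they are.

Things in the scene. Friction and masses are not known exactly. Their poses are not given: they have to be found in the camera images.
- kit_case: grey stain-kit case with a white hinged lid, fixed: 122 mm deep (x), 254 mm wide (y), rim 62 mm high, 72 mm with the lid. Origin under its centre; x to the hinge side; a 50 mm deep, 58 mm wide release housing stands out at the front (-x). Walls 5 mm; a partition, its top 53 mm up, makes a long bay at the -y end and a short bay, with the nail brush, at the +y end
- button_top (a point): centre of the top of the steel release button, a 23 x 42 mm pad on the release housing, 60 mm above the worktop and 95.5 mm in front of the case's centre; it is pressed straight down 6 mm, 2 N at first and 5 N fully down. The steel catch, up to 75 mm high, has its face 19 mm behind the pad's centre (towards the lid) and comes 7 mm nearer as the button goes down
- release_button (a joint): travel of the button, m: 0 out, 0.006 fully down; the catch frees the lid at about 0.004 and comes back when the button is let go
- kit_lid (a joint): angle of the lid, rad: 0 shut and latched, 1.78 standing back on its stop. When freed, a spring leg throws it up, it bobs for half a second and rests ajar at about 0.65; pushed past upright (1.57) it stays back by its own weight, short of that it falls back to 0.65. 166 g, 127 mm from hinge to front edge, 11 mm thick
- lid_edge (a point): middle of the lid's front edge (moves with the lid); push it up and back there from the front and underneath
- lid_hinge (a point): middle of the hinge line of the lid, along the case's y, 65 mm behind the case's centre and 62 mm high; turns with the lid, its x axis points away from the lid's front edge
- bay (a point): centre of the floor of the long bay, axes as the case's: the bay is 112 mm across (x) and 186 mm long (y), 54 mm deep to the rim, open above when the lid is back
- rinse_bottle: round bottle with a dark screw cap, standing upright at the start: body 52 mm in diameter and 156 mm high, cap 42 mm in diameter, 176 mm high in all, 0.10 to 0.20 kg. The worktop between it and the case is free. Origin at the centre of its base, z along its axis to the cap
- bottle_mid (a point): middle of the bottle's axis, 88 mm from its base; 26 mm above the surface when it lies
- nail_brush: nail brush, 30 x 85 x 23 mm, in the short bay; origin under its centre; leave it alone
- scent_dropper: small brown dropper bottle, 33 mm in diameter, 102 mm high, standing behind the rinse bottle; origin at the centre of its base; leave it alone
- timer: round kitchen-type timer, 69 mm in diameter, 72 mm high, standing behind the rinse bottle (it and the dropper change places); origin at the centre of its base; leave it alone
- tape_measure: round tape measure, 54 x 61 x 18 mm, lying to the right of the rinse bottle; origin under the centre; leave it alone
- scissors: scissors, 199 x 87 x 9 mm, lying flat farther right; origin under the centre; leave them alone

How it is judged:
On the way, in this order (a step that is already met when the one before it is completed fails the run):
1. the release button has been pressed and the lid has popped up (value of joint kit_lid above 0.4 rad), for 0.1 s.
2. the lid stands steady, fully back on its stop (value of joint kit_lid above 1.68 rad and velocity of joint kit_lid between -0.2 and 0.2 rad/s), for 0.3 s.
3. the bottle lies on its side on the worktop, let go (angle between rinse_bottle's own z axis and vertical between 1.4 and 1.75 rad and height (world z) of bottle_mid below 0.032 m and contact force between the fingers and rinse_bottle below 0.1 N and contact force between kit_case and rinse_bottle below 0.05 N), for 0.2 s.
At the end, for the whole second after the job is handed in: The lid stands back on its stop (over 1.68 rad); the bottle lies level (within 0.1 rad) on the floor of the long bay, its middle within 15 mm of the bay's centre along the bay, between the bay's walls, let go and at rest; the five bystanders have moved under 3 cm (value of joint kit_lid above 1.68 rad and angle between rinse_bottle's own z axis and vertical between 1.47 and 1.67 rad and x of bottle_mid in the frame of bay between -0.036 and 0.036 m and y of bottle_mid in the frame of bay between -0.015 and 0.015 m and z of bottle_mid in the frame of bay between 0.018 and 0.034 m and linear speed of rinse_bottle below 0.03 m/s); the robot touches nothing.
It fails at once if the lid slams against its stop (faster than 3 rad/s in the last third of its swing) (value of joint kit_lid above 1.3 rad and velocity of joint kit_lid above 3 rad/s).
It fails at once if the bottle is knocked over (turns faster than 6 rad/s) (angular speed of rinse_bottle above 6 rad/s).
It fails at once if the bottle is dropped or thrown (moves faster than 0.5 m/s with no finger on it) (linear speed of rinse_bottle above 0.5 m/s and contact force between the fingers and rinse_bottle below 0.05 N).
It fails at once if a bystander is shifted by more than 3 cm (distance of any of nail_brush, scent_dropper, timer, scissors, tape_measure from where it was at the start of the episode above 0.03 m).
It also fails if it takes over 72 s, if anything falls off the work surface, if the arm or the gripper's body presses on something with over 40 N, if the wrist force passes 120 N, or if a joint passes its speed limit or range.

## Working session

There is one attempt and no reset: what is moved stays moved. The work goes in short steps, Python scripts to look and compute and a shell command to move; the robot and the scene stay as the last step left them, time stands still between calls to the robot, and variables do not carry over. Pictures are saved under pics/ and viewed, at most 10 in all, crops included, and the job is handed in when it is done.

```bash
ls; mkdir -p pics; python3 - <<'E'
from station import *
import cv2
o=get_obs();print(o)
for n in("top","side"):
    d=get_image(n);cv2.imwrite(f"pics/{n}0.png",d["img"]);print(n,d["camera_matrix"],d["R"],d["t"])
E
```

```text
pics
{'t': 0.0, 'qpos': array([-1.46330651e+00,  1.81474486e-01,  1.60799142e+00, -7.47581619e-06,
        1.35380993e+00, -2.06330844e-01]), 'dq': array([ 0.00112007,  0.00071148,  0.0015531 , -0.0014879 ,  0.00123736,
       -0.00057537]), 'effort': array([-2.79603264e-04, -4.33871949e+01, -3.41844642e+01,  7.01739080e-02,
        3.84391041e-02, -1.38785585e-04]), 'tool_pos': array([ 0.17747023, -0.54665755,  0.40385535]), 'orientation': array([-3.10133636e+00, -4.90667767e-01, -1.19096468e-04]), 'contact_force': array([ 0.86888907, -0.17674374,  0.33290917]), 'torque': array([-0.04422057, -0.0130132 ,  0.02836653]), 'grip_force': 0.0, 'grip_width': 0.9988737814849621}
top [[592.16473047   0.         324.80364554]
 [  0.         592.16473047 239.40611204]
 [  0.           0.           1.        ]] [[ 5.06717471e-02 -9.98715081e-01 -7.49513962e-04]
 [-8.62490420e-01 -4.33817256e-02 -5.04210573e-01]
 [ 5.03530187e-01  2.61956793e-02 -8.63580417e-01]] [-0.10075816  0.47757519  1.39726245]
side [[491.65052569   0.         316.60987255]
 [  0.         491.65052569 240.94403991]
 [  0.           0.           1.        ]] [[ 0.9808551  -0.1940593  -0.01625593]
 [-0.12614261 -0.56953775 -0.81222829]
 [ 0.14836209  0.79872883 -0.58311315]] [-0.53605749  0.09363111  1.26519907]
```

View pics/top0.png

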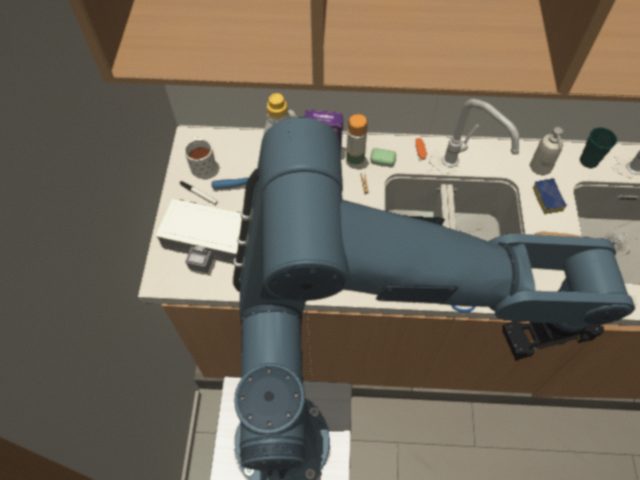

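View pics/side0.png

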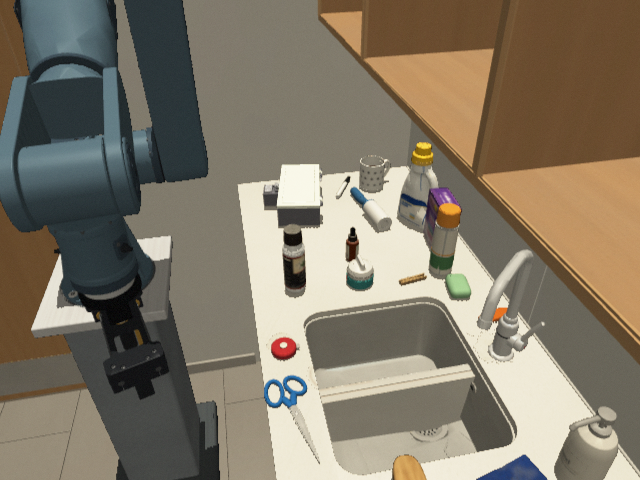

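The top picture shows the shut case at about (200,232), its housing at (199,258). The side picture shows the case at (295,195), the bottle from (295,287) to (292,232), dropper (352,245), timer (360,272), tape (284,348) and scissors (290,400). Next I enlarge the case and bottle.

```bash
cat > h.py <<'E'
import numpy as np, cv2
from station import *
def ray(n,u,v,z):
    d=CAM[n]; R=d["R"];c=-R.T@d["t"]; r=R.T@np.linalg.solve(d["camera_matrix"],[u,v,1]); return c+r*(z-c[2])/r[2]
def proj(n,X):
    d=CAM[n]; p=d["camera_matrix"]@(d["R"]@np.asarray(X,float)+d["t"]); return p[:2]/p[2]
import pickle,os
if os.path.exists("cam.pkl"): CAM=pickle.load(open("cam.pkl","rb"))
E
python3 - <<'E'
from station import *
import cv2,pickle,numpy as np
C={}
for n in("top","side"):
    d=get_image(n);C[n]={k:d[k] for k in("camera_matrix","R","t")}
pickle.dump(C,open("cam.pkl","wb"))
t=cv2.imread("pics/top0.png")[190:290,145:275];s=cv2.imread("pics/side0.png")[155:305,245:345]
a=cv2.resize(t,None,fx=3.6,fy=3.6,interpolation=cv2.INTER_CUBIC);b=cv2.resize(s,None,fx=3.2,fy=3.2,interpolation=cv2.INTER_CUBIC)
o=np.zeros((600,800,3),np.uint8);o[:360,:468]=a;o[:480,470:790]=b
cv2.imwrite("pics/crop1.png",o)
E
```

```text
(no output)
```

View pics/crop1.png

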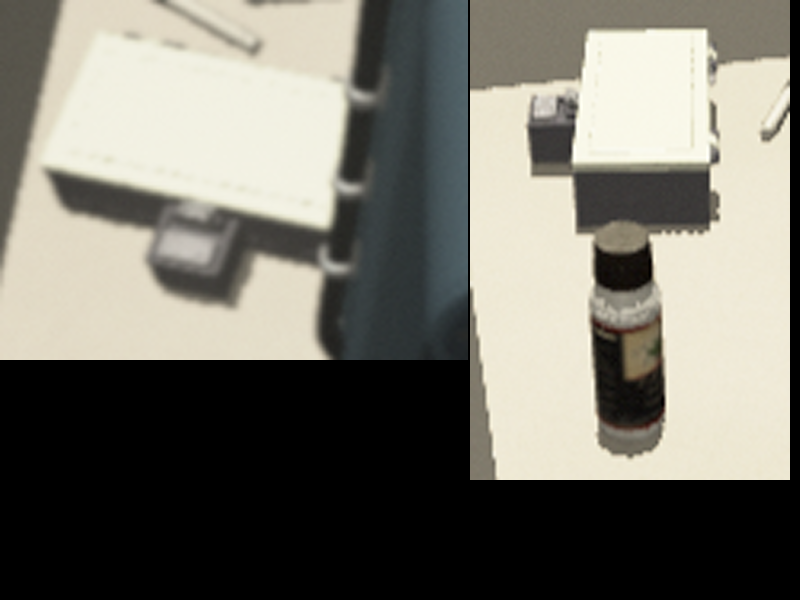

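The crop shows the lid corners, the pad at crop (188,247) top / (546,107) side, the bottle's cap top at (622,238) and base edge at (631,455). Now fit.

```bash
python3 - <<'E'
from h import *
from scipy.optimize import least_squares
T=lambda u,v:(145+u/3.6,190+v/3.6);S=lambda u,v:(245+(u-470)/3.2,155+v/3.2)
for n,f,L in(("top",T,[(45,168),(100,33),(343,82),(330,225)]),("side",S,[(578,162),(710,162),(707,30),(590,30)])):
    for p in L: print(n,ray(n,*f(*p),.072).round(4))
print("btn",ray("top",*T(188,247),.06),ray("side",*S(546,107),.06))
# fit case: x,y,yaw ; lid 62-73 top, front edge -65+... hinge at +65, front at 65-127=-62
obs=[("top",T(45,168),(-.062,.127,.072)),("top",T(100,33),(.065,.127,.072)),("top",T(343,82),(.065,-.127,.072)),("top",T(330,225),(-.062,-.127,.072)),
("side",S(578,162),(-.062,-.127,.072)),("side",S(710,162),(.065,-.127,.072)),("side",S(707,30),(.065,.127,.072)),("side",S(590,30),(-.062,.127,.072)),
("top",T(188,247),(-.0955,0,.06)),("side",S(546,107),(-.0955,0,.06))]
def W(p,l):
    c,s=np.cos(p[2]),np.sin(p[2]);return np.array([p[0]+c*l[0]-s*l[1],p[1]+s*l[0]+c*l[1],l[2]])
def F(p): return np.concatenate([proj(n,W(p,l))-q for n,q,l in obs])
r=least_squares(F,[.5,.2,0],loss="soft_l1");print("case",r.x,F(r.x).round(1).reshape(-1,2).tolist())
for l in[(-.0955,0,.06),(0.065,0,.062),(-.062,0,.072),(0,-.029,.008)]:print(l,W(r.x,l).round(4))
print("bottle",ray("side",*S(622,238),.176),ray("side",*S(631,455),0),ray("side",*S(631,440),0))
# silhouette fits
for n,u,v,z in(("side",352,258,0),("side",360,283,0),("side",284,350,.01)):print(u,ray(n,u,v,z).round(3))
E
```

```text
top [0.5013 0.3764 0.072 ]
top [0.6244 0.3572 0.072 ]
top [0.5887 0.1627 0.072 ]
top [0.4634 0.1569 0.072 ]
side [0.4646 0.1355 0.072 ]
side [0.5792 0.1096 0.072 ]
side [0.6274 0.3617 0.072 ]
side [0.5108 0.3887 0.072 ]
btn [0.44616956 0.2618981  0.06      ] [0.44981611 0.26157867 0.06      ]
case [ 0.54376493  0.24791696 -0.16064861] [[-2.4, -0.6], [-1.8, -1.2], [18.2, 1.1], [9.1, 0.8], [-0.7, 0.6], [2.7, -0.8], [0.2, -0.2], [-2.2, 1.0], [-0.3, -1.1], [-0.2, -0.2]]
(-0.0955, 0, 0.06) [0.4495 0.2632 0.06  ]
(0.065, 0, 0.062) [0.6079 0.2375 0.062 ]
(-0.062, 0, 0.072) [0.4826 0.2578 0.072 ]
(0, -0.029, 0.008) [0.5391 0.2193 0.008 ]
bottle [ 0.46520504 -0.14348379  0.176     ] [ 0.45891178 -0.17669761  0.        ] [ 4.61626738e-01 -1.59888194e-01 -1.11022302e-16]
352 [ 0.632 -0.056  0.   ]
360 [ 0.626 -0.159  0.   ]
284 [ 0.408 -0.346  0.01 ]
```

```bash
python3 - <<'E'
from h import *
from scipy.spatial.transform import Rotation as Ro
o=get_obs();R=Ro.from_rotvec(o["orientation"]).as_matrix();p=o["tool_pos"];print(R.round(3))
outs=[]
for n,b,f in(("side",(60,250,130,130),4),("top",(490,300,130,80),4)):
    im=cv2.imread(f"pics/{n}0.png");x,y,w,h=b
    a=cv2.resize(im[y:y+h,x:x+w],None,fx=3,fy=3,interpolation=cv2.INTER_CUBIC); a=cv2.convertScaleAbs(a,alpha=2.5,beta=30)
    P=lambda l:tuple(int(k) for k in ((proj(n,p+R@np.array(l))-[x,y])*3))
    for sz,col in((.1,(0,0,255)),(.166,(0,255,0))):
        for q in((-.0375,-.0935),(.0375,.0935)):
            pass
        c=[(-.0375,-.0935),(.0375,-.0935),(.0375,.0935),(-.0375,.0935)]
        if sz>.12:c=[(-.009,-.0615),(.009,-.0615),(.009,.0615),(-.009,.0615)]
        for i in range(4):cv2.line(a,P((*c[i],sz)),P((*c[(i+1)%4],sz)),col,1)
    outs.append(a)
H=np.zeros((400,800,3),np.uint8)
for k,a in enumerate(outs):H[:a.shape[0],k*400:k*400+a.shape[1]]=a
cv2.imwrite("pics/grip.png",H)
for z in(.4,.5,.6,.7):print("cab",z,ray("top",120,80,z).round(2),ray("top",310,88,z).round(2),ray("side",320,5,z).round(2),ray("side",480,175,z).round(2))
E
```

```text
[[ 0.951  0.309 -0.   ]
 [ 0.309 -0.951  0.001]
 [ 0.    -0.001 -1.   ]]
cab 0.4 [0.75 0.44 0.4 ] [ 0.74 -0.03  0.4 ] [0.8  1.18 0.4 ] [ 0.76 -0.38  0.4 ]
cab 0.5 [0.65 0.38 0.5 ] [ 0.65 -0.04  0.5 ] [0.69 0.63 0.5 ] [ 0.66 -0.55  0.5 ]
cab 0.6 [0.55 0.33 0.6 ] [ 0.55 -0.04  0.6 ] [0.58 0.07 0.6 ] [ 0.56 -0.71  0.6 ]
cab 0.7 [0.45 0.28 0.7 ] [ 0.45 -0.05  0.7 ] [ 0.47 -0.48  0.7 ] [ 0.46 -0.88  0.7 ]
```

View pics/grip.png

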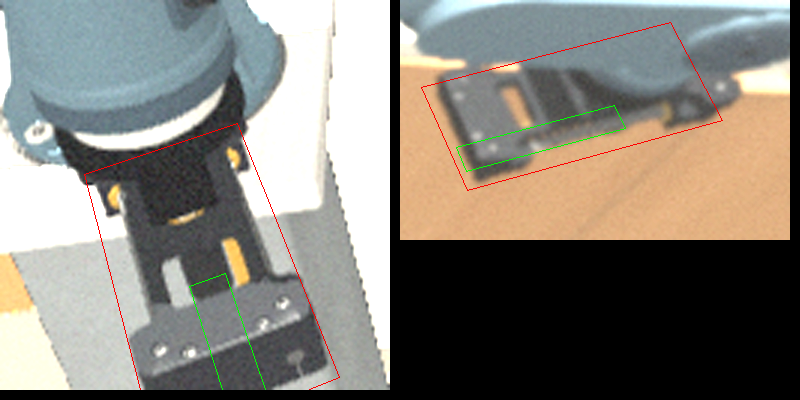

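The crop shows the body's 187 mm lies along the tool's y (finger carriers at its ends), and the cabinet edge lies near x≈0.61, z≈0.55. I turn the tool to the case's yaw and go halfway, gripper shutting, then look unobstructed.

```bash
python3 -m pendant '[[[0, 0, 0], 0.12], [[0, 0, 0], 0.12], [[0, 0, 0], 0.12], [[0, 0, 0], 0.12], [[0, 0, 0], 0]]' 0.0 20
python3 -m pendant '[[[0.0075, -0.045, 0], 0], [[0.0075, -0.045, 0], 0], [[0.0075, -0.045, 0], 0], [[0.0075, -0.045, 0], 0], [[0.0075, -0.045, 0], 0]]'
python3 -m pendant '[[[0.0075, -0.045, 0], 0], [[0.0075, -0.045, 0], 0], [[0.0075, -0.045, 0], 0], [[0, 0, 0], 0], [[0, 0, 0], 0]]'
cat >> h.py <<'E'
def snap(name,boxes,W=800,H=600):
    o=np.zeros((H,W,3),np.uint8);X=0
    for n,(x,y,w,h),f in boxes:
        im=get_image(n)["img"];cv2.imwrite(f"pics/{name}_{n}.png",im)
        a=cv2.resize(im[y:y+h,x:x+w],None,fx=f,fy=f,interpolation=cv2.INTER_CUBIC)
        o[:a.shape[0],X:X+a.shape[1]]=a;X+=a.shape[1]
    cv2.imwrite(f"pics/{name}.png",o)
E
python3 - <<'E'
from h import *
snap("mid",[("top",(140,180,200,200),2.5),("side",(100,150,100,200),3)])
E
```

```text
t: 0.7
tool_pos: [0.1775, -0.5469, 0.4045]
orientation: [-3.13, 0.262, 0.0]
contact_force: [0.1, 1.1, 0.3]
grip_width: 0.569
grip_force: 0.0
t: 1.2
tool_pos: [0.2519, -0.3295, 0.4046]
orientation: [-3.131, 0.256, -0.0]
contact_force: [0.6, -0.6, -0.5]
grip_width: 0.116
grip_force: 0.0
t: 1.7
tool_pos: [0.2965, -0.2012, 0.405]
orientation: [3.13, -0.252, 0.001]
contact_force: [1.0, 0.1, 0.0]
grip_width: 0.002
grip_force: 0.0
```

View pics/mid.png

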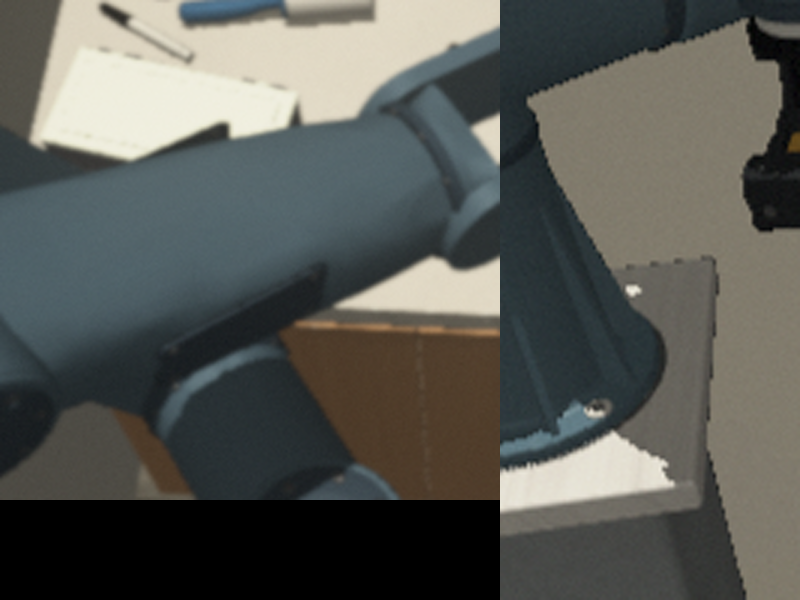

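The picture shows the lid's back corners at top-image (174,199) and (259.6,216.8) and its front-left at (154,238). I refit the case with these.

```bash
python3 - <<'E'
from h import *
from scipy.optimize import least_squares
S=lambda u,v:(245+(u-470)/3.2,155+v/3.2);T=lambda u,v:(145+u/3.6,190+v/3.6)
obs=[("top",(155.7,237.3),(-.062,.127,.072)),("top",(173.4,199.2),(.065,.127,.072)),("top",(259.6,216.8),(.065,-.127,.072)),
("side",S(578,162),(-.062,-.127,.072)),("side",S(710,162),(.065,-.127,.072)),("side",S(707,30),(.065,.127,.072)),("side",S(590,30),(-.062,.127,.072)),
("top",T(188,247),(-.0955,0,.06)),("side",S(546,107),(-.0955,0,.06))]
def W(p,l):
    c,s=np.cos(p[2]),np.sin(p[2]);return np.array([p[0]+c*l[0]-s*l[1],p[1]+s*l[0]+c*l[1],l[2]])
def F(p): return np.concatenate([proj(n,W(p,l))-q for n,q,l in obs])
r=least_squares(F,[.5,.2,0]);print("case",r.x,F(r.x).round(1).reshape(-1,2).tolist())
for l in[(-.0955,0,.06),(0.065,0,.062),(0,-.029,.008)]:print(l,W(r.x,l).round(4))
p=get_obs()["tool_pos"];c,s=np.cos(r.x[2]),np.sin(r.x[2]);d=W(r.x,(-.0985,0,0))-p;print("tool dx,dy",c*d[0]+s*d[1],-(-s*d[0]+c*d[1]))
E
```

```text
case [ 0.54130971  0.24510449 -0.18222005] [[0.2, -1.4], [-0.8, -1.2], [0.0, -1.2], [-2.3, 1.0], [1.1, 0.1], [0.5, 0.4], [-1.9, 1.3], [-0.1, -0.4], [-0.8, -0.0]]
(-0.0955, 0, 0.06) [0.4474 0.2624 0.06  ]
(0.065, 0, 0.062) [0.6052 0.2333 0.062 ]
(0, -0.029, 0.008) [0.5361 0.2166 0.008 ]
tool dx,dy 0.06149876351647622 -0.48477228316801746
```

```bash
python3 -m pendant '[[[0.006, -0.048, 0], 0.015], [[0.006, -0.048, 0], 0], [[0.006, -0.048, 0], 0], [[0.006, -0.048, 0], 0], [[0.006, -0.048, 0], 0]]'
python3 -m pendant '[[[0.006, -0.048, 0], 0], [[0.006, -0.048, 0], 0], [[0.006, -0.048, 0], 0], [[0.006, -0.048, 0], 0], [[0.006, -0.048, 0], 0]]'
python3 -m pendant '[[[0, 0, 0.04], 0], [[0, 0, 0.04], 0], [[0, 0, 0.04], 0], [[0, 0, 0.04], 0], [[0, 0, 0], 0]]'
python3 - <<'E'
from h import *
from scipy.spatial.transform import Rotation as Ro
o=get_obs();R=Ro.from_rotvec(o["orientation"]).as_matrix();y=np.arctan2(R[1,0],R[0,0]);p=o["tool_pos"]
c,s=np.cos(-.1822),np.sin(-.1822);d=p-[.5413,.2451,0];print("yaw",y,"case xy",c*d[0]+s*d[1],-s*d[0]+c*d[1],p[2],o["qpos"][5])
E
```

```text
t: 2.3
tool_pos: [0.3691, 0.0294, 0.405]
orientation: [3.128, -0.288, 0.001]
contact_force: [0.8, -1.2, 0.6]
grip_width: 0.004
grip_force: 0.0
t: 2.8
tool_pos: [0.4429, 0.2605, 0.4042]
orientation: [3.128, -0.287, -0.0]
contact_force: [0.8, -0.6, 1.1]
grip_width: 0.003
grip_force: 0.0
t: 3.3
tool_pos: [0.4396, 0.2574, 0.2389]
orientation: [3.124, -0.287, -0.017]
contact_force: [-1.4, -1.0, -0.8]
grip_width: 0.009
grip_force: 0.0
yaw -0.1832671958365929 case xy -0.1022002942345023 -0.00633627378394294 0.2389032791482915 2.0505407002274896
```

```bash
cat >> h.py <<'E'
def st():
    from scipy.spatial.transform import Rotation as Ro
    o=get_obs();R=Ro.from_rotvec(o["orientation"]).as_matrix();y=np.arctan2(R[1,0],R[0,0]);p=o["tool_pos"]
    c,s=np.cos(-.1822),np.sin(-.1822);d=p-[.5413,.2451,0];print("t",o["t"],"yaw",y.round(4),"case xy",(c*d[0]+s*d[1]).round(4),(-s*d[0]+c*d[1]).round(4),"tip z",(p[2]-.166).round(4),"F",o["contact_force"].round(1),o["grip_width"],o["grip_force"],"p",p.round(4))
E
python3 -m pendant '[[[0, 0, 0], 0], [[0, 0, 0], 0]]' >/dev/null; python3 -c "from h import *;st()"
```

```text
t 3.5 yaw -0.1822 case xy -0.0995 -0.0037 tip z 0.0809 F [0.4 0.6 0.3] 0.0019445830619272061 0.0 p [0.4428 0.2594 0.2469]
```

```bash
python3 -m pendant '[[[0, -0.003, 0.006], 0], [[0, 0, 0.006], 0], [[0, 0, 0.006], 0], [[0, 0, 0.002], 0], [[0, 0, 0.002], 0]]'
python3 -m pendant '[[[0, 0, 0.002], 0], [[0, 0, 0.002], 0], [[0, 0, 0], 0], [[0, 0, 0], 0]]'; python3 -c "from h import *;st()"
```

```text
t: 4.0
tool_pos: [0.4417, 0.2628, 0.2229]
orientation: [-3.129, 0.284, -0.0]
contact_force: [-0.8, 0.0, 2.8]
grip_width: 0.001
grip_force: 1.8
t: 4.4
tool_pos: [0.4418, 0.2629, 0.2206]
orientation: [3.129, -0.284, 0.0]
contact_force: [-7.7, -3.0, 20.6]
grip_width: 0.005
grip_force: 10.4
t 4.4 yaw -0.1808 case xy -0.101 -0.0005 tip z 0.0546 F [-7.7 -3.  20.6] 0.0049462074004487265 10.420369444873359 p [0.4418 0.2629 0.2206]
```

```bash
python3 -m pendant '[[[0, 0, -0.01], 0], [[-0.02, 0, -0.015], 0], [[-0.02, 0, -0.015], 0], [[0, 0, 0], 0], [[0, 0, 0], 0]]'; python3 - <<'E'
from h import *
st()
snap("pop",[("side",(200,100,180,150),4.4)])
E
```

```text
t: 4.9
tool_pos: [0.4023, 0.27, 0.2588]
orientation: [-3.129, 0.283, -0.002]
contact_force: [-0.2, 0.6, -0.2]
grip_width: 0.004
grip_force: 0.0
t 4.9 yaw -0.1805 case xy -0.1412 -0.0007 tip z 0.0928 F [-0.2  0.6 -0.2] 0.004465146425806583 0.0 p [0.4023 0.27   0.2588]Traceback (most recent call last):
  File "<stdin>", line 3, in <module>
  File "h.py", line 14, in snap
    o[:a.shape[0],X:X+a.shape[1]]=a;X+=a.shape[1]
    ~^^^^^^^^^^^^^^^^^^^^^^^^^^^^
ValueError: could not broadcast input array from shape (660,792,3) into shape (600,792,3)
```

```bash
python3 - <<'E'
import cv2
a=cv2.imread("pics/pop_side.png")[100:250,200:380];cv2.imwrite("pics/pop.png",cv2.resize(a,None,fx=4,fy=4))
E
```

```text
(no output)
```

View pics/pop.png

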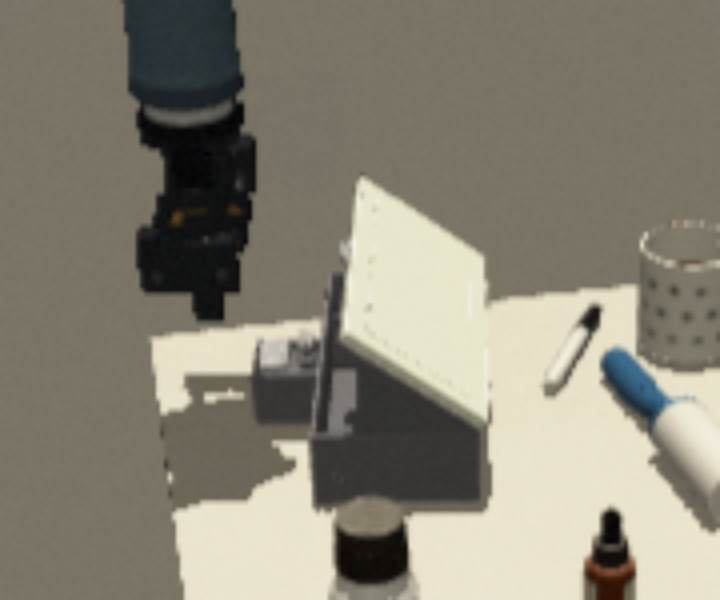

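The picture shows the lid ajar at about 0.65 (front edge around crop (340,335)) with the shut fingers in front. I go under its edge and push it back slowly.

```bash
python3 -m pendant '[[[0.017, 0, -0.0055], 0], [[0.017, 0, -0.0055], 0], [[0.017, 0, -0.0055], 0], [[0.017, 0, -0.0055], 0], [[0.017, 0, -0.0055], 0]]'
python3 -m pendant '[[[0.007, 0, -0.0045], 0], [[0.007, 0, -0.0055], 0], [[0.007, 0, -0.0055], 0], [[0.007, 0, -0.0055], 0]]'; python3 -c "from h import *;st()"
python3 -m pendant '[[[0.007, 0, -0.002], 0], [[0.007, 0, -0.002], 0], [[0.007, 0, -0.002], 0], [[0.007, 0, -0.002], 0]]'; python3 -c "from h import *;st()"
```

```text
t: 5.45
tool_pos: [0.4871, 0.2539, 0.2853]
orientation: [3.128, -0.285, -0.002]
contact_force: [0.3, 0.1, 0.1]
grip_width: 0.006
grip_force: 0.0
t: 5.85
tool_pos: [0.5133, 0.2495, 0.3069]
orientation: [3.128, -0.284, -0.003]
contact_force: [-1.1, -0.0, 1.1]
grip_width: 0.004
grip_force: 1.0
t 5.85 yaw -0.181 case xy -0.0283 -0.0008 tip z 0.1409 F [-1.1 -0.   1.1] 0.004282778433355873 1.0306967108022036 p [0.5133 0.2495 0.3069]
t: 6.25
tool_pos: [0.5416, 0.2443, 0.3151]
orientation: [3.129, -0.284, -0.0]
contact_force: [-1.3, -0.4, 0.8]
grip_width: 0.002
grip_force: 0.3
t 6.25 yaw -0.1813 case xy 0.0004 -0.0007 tip z 0.1491 F [-1.3 -0.4  0.8] 0.002294914514409363 0.25094356562476605 p [0.5416 0.2443 0.3151]
```

Contact force of about 1 N: the lid is following. I carry on.

```bash
for i in 1 2; do :; done
python3 -m pendant '[[[0.006, 0, 0], 0], [[0.006, 0, 0], 0], [[0.006, 0, 0], 0], [[0.006, 0, 0], 0], [[0.006, 0, 0], 0]]'
python3 -m pendant '[[[0.006, 0, 0], 0], [[0.006, 0, 0], 0], [[0.006, 0, 0], 0], [[0.006, 0, 0], 0], [[0.006, 0, 0], 0]]'
python3 -m pendant '[[[0.006, 0, 0], 0], [[0.005, 0, 0], 0], [[0, 0, 0], 0], [[0, 0, 0], 0]]'; python3 - <<'E'
from h import *
st();cv2.imwrite("pics/lid_side.png",get_image("side")["img"])
E
```

```text
t: 6.75
tool_pos: [0.5709, 0.2389, 0.3151]
orientation: [3.129, -0.284, -0.0]
contact_force: [-0.6, 0.0, 1.1]
grip_width: 0.0
grip_force: 0.1
t: 7.25
tool_pos: [0.6005, 0.2336, 0.3152]
orientation: [-3.129, 0.284, 0.0]
contact_force: [0.0, 0.0, -0.6]
grip_width: 0.008
grip_force: 0.0
t: 7.65
tool_pos: [0.6104, 0.2315, 0.3138]
orientation: [3.128, -0.285, -0.004]
contact_force: [-0.1, -0.7, -0.1]
grip_width: 0.007
grip_force: 0.0
t 7.65 yaw -0.1816 case xy 0.0704 -0.0009 tip z 0.1478 F [-0.1 -0.7 -0.1] 0.006835698767916047 0.0 p [0.6104 0.2315 0.3138]
```

```bash
python3 -m pendant '[[[-0.03, 0, 0], 0], [[-0.03, 0, 0], 0], [[-0.03, 0, -0.03], 0], [[-0.03, 0, -0.03], 0], [[0, 0, -0.03], 0]]' 1.0
python3 -m pendant '[[[0, 0, 0], -0.143], [[0, 0, 0], -0.143], [[0, 0, 0], -0.143], [[0, 0, 0], -0.143], [[0, 0, 0], -0.143]]'
python3 -m pendant '[[[0, 0, 0], -0.143], [[0, 0, 0], -0.143], [[0, 0, 0], -0.143], [[0, 0, 0], -0.143], [[0, 0, 0], -0.143]]'
python3 -m pendant '[[[0, 0, 0], -0.141], [[-0.04, 0.0045, 0], 0], [[-0.04, 0.0045, 0], 0], [[-0.04, 0.0045, 0], 0], [[-0.04, 0.0045, 0], 0]]'
python3 -m pendant '[[[-0.04, 0.0045, 0], 0], [[-0.04, 0.0045, 0], 0], [[-0.04, 0.0045, 0], 0], [[0, 0, 0], 0], [[0, 0, 0], 0]]'
python3 - <<'E'
from h import *
st()
n="side";im=get_image(n)["img"];cv2.imwrite("pics/c_side.png",im)
b=np.array([.464,-.148]);L=lambda r,z:np.array([proj(n,(b[0]+r*np.cos(a),b[1]+r*np.sin(a),z)) for a in np.linspace(0,6.28,40)])
x,y,w,h=240,90,150,210;f=2.8
a=cv2.resize(im[y:y+h,x:x+w],None,fx=f,fy=f,interpolation=cv2.INTER_CUBIC)
for r,z in((.026,0),(.026,.14),(.021,.176)):cv2.polylines(a,[((L(r,z)-[x,y]+.5)*f).astype(int)],1,(0,255,0))
t=get_image("top")["img"];cv2.imwrite("pics/c_top.png",t);t2=cv2.resize(t[150:340,140:330],None,fx=2,fy=2)
o=np.zeros((590,800,3),np.uint8);o[:588,:420]=a[:588,:420];o[:380,420:800]=t2;cv2.imwrite("pics/c.png",o)
E
```

```text
t: 8.2
tool_pos: [0.4899, 0.2542, 0.4073]
orientation: [-3.129, 0.281, -0.0]
contact_force: [1.3, -0.8, -0.6]
grip_width: 0.434
grip_force: 0.0
t: 8.7
tool_pos: [0.493, 0.2534, 0.4069]
orientation: [3.027, 0.838, 0.005]
contact_force: [0.7, 0.0, 0.2]
grip_width: 0.888
grip_force: 0.0
t: 9.2
tool_pos: [0.493, 0.2534, 0.4069]
orientation: [2.542, 1.843, 0.005]
contact_force: [-0.5, 0.1, 0.0]
grip_width: 0.998
grip_force: 0.0
t: 9.7
tool_pos: [0.4815, 0.0914, 0.4069]
orientation: [2.41, 2.011, 0.004]
contact_force: [0.8, 0.1, 0.7]
grip_width: 0.998
grip_force: 0.0
t: 10.2
tool_pos: [0.4735, -0.0285, 0.4064]
orientation: [2.414, 2.008, 0.002]
contact_force: [-0.3, -0.1, -0.6]
grip_width: 0.998
grip_force: 0.0
t 10.2 yaw 1.3875 case xy -0.0171 -0.2814 tip z 0.2404 F [-0.3 -0.1 -0.6] 0.9978752359237129 0.0 p [ 0.4735 -0.0285  0.4064]
```

View pics/c.png

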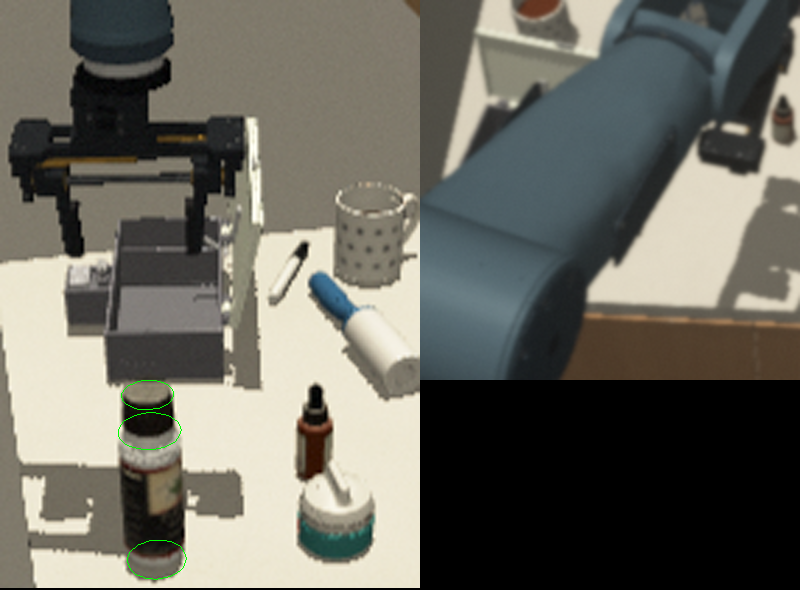

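The picture shows the lid standing fully back against its stop, the long bay empty, and my bottle model's outline matching the bottle (base ellipse at crop (157,560), cap at (147,395)), about 2 mm left. I descend with the fingers astride its shoulder and grip lightly.

```bash
python3 -m pendant '[[[-0.04, 0.004, 0], 0], [[-0.04, 0.004, 0], 0], [[-0.04, 0.004, 0], 0], [[0, 0, 0.02], 0], [[0, 0, 0.02], 0]]'
python3 -m pendant '[[[0, 0, 0.02], 0], [[0, 0, 0.02], 0], [[0, 0, 0.02], 0], [[0, 0, 0.019], 0], [[0, 0, 0], 0]]'; python3 -c "from h import *;st()"
python3 -m pendant '[[[0, 0, 0], 0], [[0, 0, 0], 0], [[0, 0, 0], 0], [[0, 0, 0], 0], [[0, 0, 0], 0]]' 0.45 10
python3 -m pendant '[[[0, 0, 0], 0], [[0, 0, 0], 0]]';  python3 - <<'E'
from h import *
st();cv2.imwrite("pics/g_side.png",get_image("side")["img"])
E
```

```text
t: 10.8
tool_pos: [0.4641, -0.148, 0.3656]
orientation: [2.411, 2.01, 0.001]
contact_force: [0.4, 0.3, -0.8]
grip_width: 0.997
grip_force: 0.0
t: 11.3
tool_pos: [0.463, -0.146, 0.284]
orientation: [-2.407, -2.012, 0.002]
contact_force: [-0.3, 0.8, -0.2]
grip_width: 1.007
grip_force: 0.0
t 11.3 yaw 1.3922 case xy -0.0061 -0.3989 tip z 0.118 F [-0.3  0.8 -0.2] 1.0071571501302967 0.0 p [ 0.463 -0.146  0.284]
t: 11.8
tool_pos: [0.4637, -0.1481, 0.2868]
orientation: [2.412, 2.011, 0.0]
contact_force: [-1.2, -0.3, 2.3]
grip_width: 0.57
grip_force: 10.2
t: 12.0
tool_pos: [0.4637, -0.1482, 0.2867]
orientation: [2.413, 2.011, 0.0]
contact_force: [-0.9, -0.0, 4.3]
grip_width: 0.572
grip_force: 10.0
t 12.0 yaw 1.3896 case xy -0.0051 -0.4008 tip z 0.1207 F [-0.9 -0.   4.3] 0.5718445272597277 10.000265829730779 p [ 0.4637 -0.1482  0.2867]
```

```bash
python3 -m pendant '[[[0.0118, 0, -0.0007], 0], [[0.0118, 0, -0.0007], 0], [[0.0118, 0, -0.0007], 0], [[0.0116, 0, 0.0023], 0], [[0.0116, 0, 0.0023], 0]]'
python3 -m pendant '[[[0.0116, 0, 0.0023], 0], [[0, 0, 0], 0]]';  python3 - <<'E'
from h import *
st()
a=cv2.imread("pics/g_side.png");b=get_image("side")["img"];cv2.imwrite("pics/k_side.png",b)
f=lambda i:cv2.resize(i[130:310,225:350],None,fx=3.2,fy=3.2,interpolation=cv2.INTER_CUBIC)
cv2.imwrite("pics/k.png",np.hstack([f(a),f(b)]))
E
```

```text
t: 12.55
tool_pos: [0.4746, -0.0894, 0.284]
orientation: [2.412, 2.011, 0.002]
contact_force: [0.5, 0.7, 2.8]
grip_width: 0.575
grip_force: 10.0
t: 12.75
tool_pos: [0.476, -0.0773, 0.2807]
orientation: [-2.41, -2.013, 0.0]
contact_force: [1.2, 0.6, 2.5]
grip_width: 0.574
grip_force: 10.0
t 12.75 yaw 1.3916 case xy -0.0058 -0.3289 tip z 0.1147 F [1.2 0.6 2.5] 0.573822202305682 10.000025709159672 p [ 0.476  -0.0773  0.2807]
```

View pics/k.png

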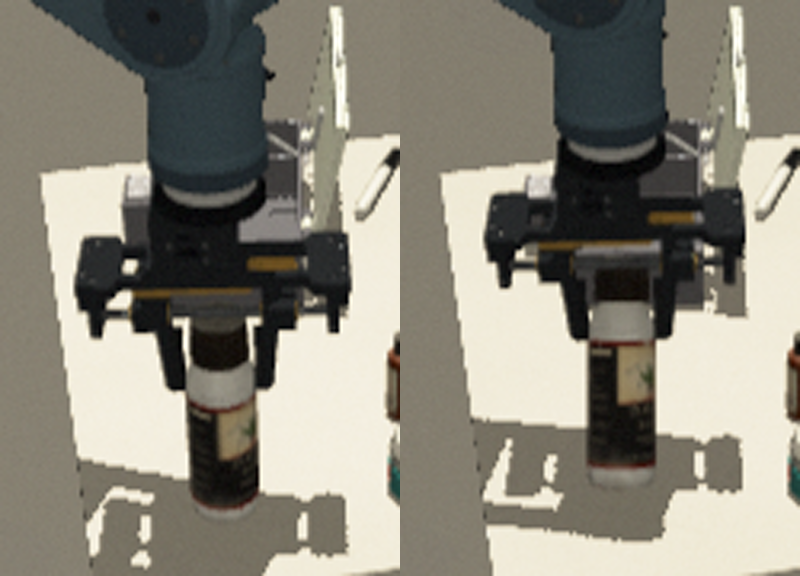

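The picture shows the bottle tilting about its base within the pads (it appears longer, base at crop (622,485)), and that the 187 mm body has fixed ends. I finish laying it down.

```bash
python3 -m pendant '[[[0.0107, 0, 0.005], 0], [[0.0107, 0, 0.005], 0], [[0.0107, 0, 0.005], 0], [[0.0091, 0, 0.0076], 0], [[0.0091, 0, 0.0076], 0]]'
python3 -m pendant '[[[0.0091, 0, 0.0076], 0], [[0.007, 0, 0.0096], 0], [[0.007, 0, 0.0096], 0], [[0.007, 0, 0.0096], 0], [[0.004, 0, 0.0107], 0]]'
python3 -m pendant '[[[0.0038, 0, 0.0107], 0], [[0.0038, 0, 0.0107], 0], [[0.0038, 0, 0.009], 0], [[0, 0, 0], 0], [[0, 0, 0], 0]]'
python3 - <<'E'
from h import *
st();cv2.imwrite("pics/l_side.png",get_image("side")["img"])
g=cv2.cvtColor(cv2.imread("pics/c_side.png"),cv2.COLOR_BGR2GRAY)
for r in range(150,184,3):print(r,g[r,250:330].tolist())
E
```

```text
t: 13.3
tool_pos: [0.4852, -0.0285, 0.2503]
orientation: [-2.412, -2.012, 0.001]
contact_force: [-0.0, -0.9, -0.4]
grip_width: 0.571
grip_force: 10.0
t: 13.8
tool_pos: [0.4914, 0.0047, 0.2032]
orientation: [-2.413, -2.012, 0.0]
contact_force: [-0.4, 0.9, -0.4]
grip_width: 0.572
grip_force: 10.0
t: 14.3
tool_pos: [0.4933, 0.0153, 0.1731]
orientation: [-2.413, -2.011, 0.0]
contact_force: [-0.6, 0.6, -0.3]
grip_width: 0.57
grip_force: 10.0
t 14.3 yaw 1.3897 case xy -0.0055 -0.2347 tip z 0.0071 F [-0.6  0.6 -0.3] 0.5696520193155088 9.990557754717884 p [0.4933 0.0153 0.1731]
150 [11, 18, 24, 25, 21, 26, 23, 18, 26, 29, 32, 31, 30, 21, 13, 114, 122, 123, 123, 121, 120, 120, 123, 121, 120, 121, 122, 123, 122, 121, 122, 120, 121, 119, 120, 121, 123, 120, 122, 122, 122, 121, 122, 120, 121, 122, 122, 122, 120, 121, 122, 123, 119, 121, 122, 121, 120, 123, 101, 45, 40, 43, 40, 31, 23, 21, 18, 20, 18, 41, 21, 20, 16, 24, 22, 20, 74, 128, 124, 236]
153 [19, 34, 19, 20, 23, 19, 24, 26, 26, 27, 27, 27, 35, 45, 50, 39, 41, 46, 58, 49, 48, 47, 49, 48, 50, 47, 44, 47, 49, 42, 42, 41, 41, 44, 46, 49, 51
[... 3173 characters left out ...]
 122, 121, 120, 120, 121, 121, 120, 121, 91, 34, 18, 17, 18, 17, 42, 149, 194, 197, 199, 198, 197, 198, 196, 214, 211, 170, 138, 59, 59, 57, 55, 59, 57, 57, 57, 56, 56, 58, 57, 56, 56, 58, 56, 57, 56, 57, 57, 58, 54, 59, 58, 39, 21, 22, 26, 27, 43, 58, 58, 56, 56, 57, 53, 124, 158, 177, 178, 201, 146, 136, 134, 137, 140, 137, 128]
183 [210, 213, 232, 230, 230, 229, 228, 229, 229, 228, 228, 227, 229, 229, 229, 229, 228, 229, 229, 229, 229, 229, 229, 229, 217, 189, 192, 199, 209, 226, 164, 95, 42, 57, 58, 59, 54, 61, 57, 56, 56, 59, 59, 55, 56, 59, 57, 57, 58, 56, 57, 57, 58, 58, 57, 57, 56, 59, 59, 58, 56, 57, 56, 56, 55, 59, 56, 52, 123, 146, 223, 227, 228, 151, 134, 134, 138, 139, 135, 131]
```

```bash
python3 -m pendant '[[[0, 0, 0], 0], [[0, 0, 0], 0], [[0, 0, 0], 0], [[0, 0, 0], 0], [[0, 0, 0], 0]]' 0.85 10
python3 -m pendant '[[[0, 0, -0.03], 0], [[0, 0, -0.03], 0], [[0.014, 0, -0.02], 0], [[0.014, 0, 0], 0], [[0, 0, 0], 0]]'
python3 - <<'E'
from h import *
st();im=get_image("side")["img"];cv2.imwrite("pics/m_side.png",im);im2=get_image("top")["img"];cv2.imwrite("pics/m_top.png",im2)
# model outline of lying bottle, base at case y=-.2347-.140, axis along case y
c,s=np.cos(-.1822),np.sin(-.1822)
Wc=lambda x,y,z:(.5413+c*x-s*y,.2451+s*x+c*y,z)
f=2.8;x,y,w,h=230,100,140,200
a=cv2.resize(im[y:y+h,x:x+w],None,fx=f,fy=f,interpolation=cv2.INTER_CUBIC)
for q,r in((0,.026),(.156,.026),(.156,.021),(.176,.021)):
    P=[proj("side",Wc(-.0055+r*np.cos(t),-.3747+q,.026+r*np.sin(t))) for t in np.linspace(0,6.28,40)]
    cv2.polylines(a,[((np.array(P)-[x,y]+.5)*f).astype(int)],1,(0,255,0))
cv2.imwrite("pics/m.png",a)
E
```

```text
t: 14.85
tool_pos: [0.4935, 0.0153, 0.1738]
orientation: [2.413, 2.011, 0.0]
contact_force: [-0.9, -0.4, 0.3]
grip_width: 0.849
grip_force: 0.0
t: 15.35
tool_pos: [0.4985, 0.0441, 0.2536]
orientation: [2.411, 2.013, 0.001]
contact_force: [0.5, -0.6, -0.6]
grip_width: 0.85
grip_force: 0.0
t 15.35 yaw 1.3914 case xy -0.0057 -0.2054 tip z 0.0876 F [ 0.5 -0.6 -0.6] 0.8496013884594353 0.0 p [0.4985 0.0441 0.2536]
```

View pics/m.png

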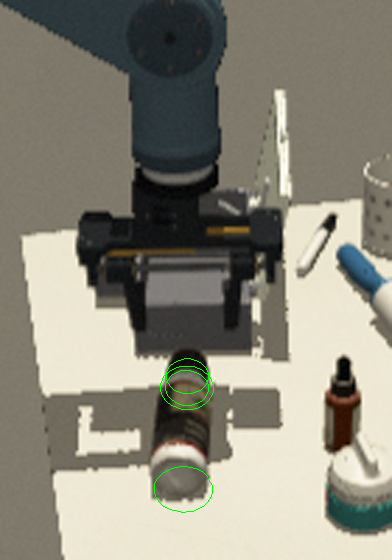

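```bash
python3 - <<'E'
from h import *
c,s=np.cos(-.1822),np.sin(-.1822)
for u,v,z in((180,473,.026),(180,500,.001),(189,350,.047)):
    X=ray("side",230+u/2.8-.3,100+v/2.8-.3,z);d=X-[.5413,.2451,0];print(X.round(4),"case",(c*d[0]+s*d[1]).round(4),(-s*d[0]+c*d[1]).round(4))
g=cv2.cvtColor(cv2.imread("pics/m_side.png"),cv2.COLOR_BGR2GRAY)
for r in range(222,236,2):print(r,g[r,284:312].tolist())
E
```

```text
[ 0.4691 -0.0992  0.026 ] case -0.0086 -0.3517
[ 0.4668 -0.1069  0.001 ] case -0.0095 -0.3596
[0.5052 0.0646 0.047 ] case -0.0028 -0.184
222 [56, 58, 58, 58, 59, 56, 59, 59, 57, 55, 58, 56, 58, 58, 56, 56, 58, 56, 57, 58, 57, 60, 57, 59, 56, 58, 57, 56]
224 [58, 58, 56, 58, 58, 59, 59, 58, 60, 62, 47, 47, 43, 46, 44, 50, 59, 59, 57, 58, 59, 57, 59, 59, 58, 61, 58, 60]
226 [96, 99, 99, 97, 98, 99, 100, 74, 35, 17, 17, 17, 19, 20, 24, 21, 10, 40, 79, 105, 104, 106, 103, 108, 105, 106, 107, 106]
228 [231, 202, 197, 231, 201, 198, 147, 45, 18, 10, 11, 13, 15, 15, 15, 12, 16, 24, 19, 96, 226, 232, 232, 230, 232, 231, 232, 232]
230 [231, 231, 230, 232, 233, 215, 72, 13, 10, 17, 19, 19, 25, 20, 18, 20, 9, 15, 15, 32, 202, 230, 231, 231, 232, 232, 230, 231]
232 [231, 231, 232, 232, 232, 124, 36, 22, 45, 81, 89, 93, 87, 89, 87, 85, 52, 21, 23, 23, 119, 228, 233, 231, 232, 232, 232, 232]
234 [231, 232, 231, 232, 232, 97, 51, 96, 118, 127, 120, 124, 127, 122, 119, 109, 113, 93, 35, 31, 123, 228, 233, 232, 232, 233, 232, 233]
```

The picture shows the bottle lying free, base face centre at crop (180,473), cap end at (189,350): about 20 mm nearer the case than assumed, cap centre at case y ≈ −0.190. The gripper's wide body would foul the open lid with a mid-body grasp, so I take the slimmer cap.

```bash
python3 -m pendant '[[[0.008, 0.001, 0], 0], [[0.0085, 0.001, 0.017], 0], [[0, 0, 0.025], 0], [[0, 0, 0.025], 0], [[0, 0, 0], 0]]'
python3 -m pendant '[[[0, 0, 0], 0], [[0, 0, 0], 0], [[0, 0, 0], 0], [[0, 0, 0], 0], [[0, 0, 0], 0]]' 0.3 30
python3 -m pendant '[[[0, 0, 0], 0], [[0, 0, 0], 0]]';python3 -c "from h import *;st()"
```

```text
t: 15.95
tool_pos: [0.5012, 0.059, 0.1829]
orientation: [-2.409, -2.007, 0.009]
contact_force: [-0.3, 0.2, -0.8]
grip_width: 0.852
grip_force: 0.0
t: 16.45
tool_pos: [0.5038, 0.0587, 0.1875]
orientation: [2.412, 2.011, 0.002]
contact_force: [0.3, 0.6, 1.9]
grip_width: 0.474
grip_force: 29.8
t: 16.65
tool_pos: [0.5038, 0.0588, 0.1872]
orientation: [2.413, 2.011, 0.002]
contact_force: [0.2, 2.8, 1.6]
grip_width: 0.473
grip_force: 29.9
t 16.65 yaw 1.3898 case xy -0.0032 -0.19 tip z 0.0212 F [0.2 2.8 1.6] 0.4725964417427258 29.852493703365326 p [0.5038 0.0588 0.1872]
```

```bash
python3 -m pendant '[[[0, 0, -0.012], 0], [[0, 0, -0.012], 0], [[0, 0, -0.012], 0], [[0, 0, -0.012], 0], [[0, 0, -0.012], 0]]'; python3 -c "from h import *;st()"
python3 -m pendant '[[[0, 0, -0.01], 0], [[0, 0, -0.01], 0], [[0, 0, -0.01], 0], [[0, 0, -0.01], 0], [[0, 0, 0], 0]]'; python3 - <<'E'
from h import *
st();im=get_image("side")["img"];cv2.imwrite("pics/n_side.png",im)
a=cv2.imread("pics/m_side.png");d=cv2.absdiff(a,im).max(2)
print([int(v) for v in np.where(d[:,285:310].mean(1)>15)[0]][-15:])
for r in range(190,290,5):print(r,cv2.cvtColor(im,cv2.COLOR_BGR2GRAY)[r,276:320:2].tolist())
E
```

```text
t: 17.15
tool_pos: [0.5034, 0.0587, 0.2481]
orientation: [2.413, 2.011, 0.001]
contact_force: [0.3, 0.0, -2.2]
grip_width: 0.474
grip_force: 29.8
t 17.15 yaw 1.3898 case xy -0.0035 -0.1902 tip z 0.0821 F [ 0.3  0.  -2.2] 0.4738990678536797 29.82967257499695 p [0.5034 0.0587 0.2481]
t: 17.65
tool_pos: [0.504, 0.0587, 0.2883]
orientation: [2.412, 2.01, 0.003]
contact_force: [0.6, -0.6, -0.9]
grip_width: 0.473
grip_force: 29.8
t 17.65 yaw 1.3898 case xy -0.0029 -0.1901 tip z 0.1223 F [ 0.6 -0.6 -0.9] 0.47341790679486434 29.827723503112793 p [0.504  0.0587 0.2883]
[255, 256, 257, 258, 259, 260, 261, 262, 263, 264, 265, 278, 279, 280, 281]
190 [89, 75, 109, 21, 18, 20, 47, 58, 55, 56, 57, 63, 60, 61, 29, 15, 18, 32, 67, 66, 70, 124]
195 [55, 63, 58, 31, 20, 20, 34, 101, 19, 15, 18, 19, 16, 74, 65, 16, 16, 65, 92, 94, 91, 122]
200 [56, 129, 48, 80, 23, 18, 17, 24, 45, 90, 89, 71, 19, 16, 29, 17, 18, 119, 128, 128, 126, 123]
205 [64, 130, 42, 121, 125, 126, 97, 54, 75, 89, 79, 75, 105, 108, 97, 127, 127, 125, 124, 126, 127, 120]
210 [194, 60, 59, 53, 54, 25, 24, 63, 110, 112, 100, 88, 84, 1
[... 986 characters left out ...]
 233, 232]
260 [106, 108, 109, 107, 108, 107, 110, 109, 106, 108, 110, 109, 108, 108, 106, 109, 108, 107, 107, 227, 233, 231]
265 [232, 231, 230, 231, 232, 107, 109, 108, 108, 107, 107, 107, 106, 106, 107, 232, 232, 232, 232, 232, 230, 233]
270 [232, 232, 231, 230, 189, 108, 106, 106, 105, 104, 108, 108, 105, 103, 107, 232, 232, 231, 232, 232, 232, 231]
275 [231, 231, 230, 231, 124, 107, 106, 108, 106, 106, 102, 105, 107, 107, 225, 232, 231, 231, 232, 230, 231, 232]
280 [231, 230, 231, 230, 130, 106, 106, 105, 107, 106, 106, 106, 106, 105, 231, 229, 230, 232, 231, 231, 230, 232]
285 [231, 230, 231, 231, 230, 229, 231, 230, 229, 228, 231, 228, 229, 230, 229, 230, 230, 229, 229, 229, 230, 230]
```

```bash
cat >> h.py <<'E'
c,s=np.cos(-.1822),np.sin(-.1822)
Wc=lambda x,y,z:np.array((.5413+c*x-s*y,.2451+s*x+c*y,z))
def base(gx,gy,gz,phi,h=.166):
    # phi tilt from vertical, base towards -y ; returns base disc pixel rows (min,max), cols, lowest z
    ax=np.array([0,-np.sin(phi),-np.cos(phi)]);n=np.array([0,np.cos(phi),-np.sin(phi)])
    B=np.array([gx,gy,gz])+h*ax;L=[B+.026*(np.cos(t)*np.array([1,0,0])+np.sin(t)*n) for t in np.linspace(0,6.28,60)]
    P=np.array([proj("side",Wc(*l)) for l in L]);return P[:,1].min().round(1),P[:,1].max().round(1),P[:,0].min().round(1),P[:,0].max().round(1),min(l[2] for l in L).round(3)
E
python3 - <<'E'
from h import *
for ph in(0,.2,.4,.6,.7,.75,.8,.9,1.1,1.3,1.5):print(ph,base(-.003,-.19,.141,ph))
E
```

```text
0 (np.float64(241.5), np.float64(252.4), np.float64(289.0), np.float64(307.2), np.float64(-0.025))
0.2 (np.float64(249.0), np.float64(257.0), np.float64(288.5), np.float64(307.2), np.float64(-0.027))
0.4 (np.float64(254.7), np.float64(259.5), np.float64(288.0), np.float64(307.0), np.float64(-0.022))
0.6 (np.float64(258.4), np.float64(259.6), np.float64(287.3), np.float64(306.8), np.float64(-0.011))
0.7 (np.float64(258.6), np.float64(259.5), np.float64(286.9), np.float64(306.7), np.float64(-0.003))
0.75 (np.float64(257.9), np.float64(259.7), np.float64(286.7), np.float64(306.6), np.float64(0.002))
0.8 (np.float64(257.0), np.float64(259.9), np.float64(286.5), np.float64(306.6), np.float64(0.007))
0.9 (np.float64(254.7), np.float64(259.6), np.float64(286.1), np.float64(306.4), np.float64(0.017))
1.1 (np.float64(248.1), np.float64(257.2), np.float64(285.2), np.float64(306.1), np.float64(0.043))
1.3 (np.float64(238.9), np.float64(252.1), np.float64(284.4), np.float64(305.7), np.float64(0.072))
1.5 (np.float64(227.5), np.float64(244.3), np.float64(283.5), np.float64(305.3), np.float64(0.103))
```

The pixel rows (base disc 229–246) fit a tilt of about 1.45–1.5 rad: the 30 N cap grip holds the bottle nearly level. I carry it over the long bay.

```bash
python3 -m pendant '[[[0.01, -0.001, 0], 0], [[0.02, -0.0015, 0], 0], [[0.02, -0.0015, 0], 0], [[0.02, -0.0015, 0], 0], [[0.02, -0.0015, 0], 0]]'
python3 -m pendant '[[[0.02, -0.0015, 0], 0], [[0.02, -0.0015, 0], 0], [[0.02, -0.0015, 0], 0], [[0.02, -0.0015, 0], 0], [[0.02, -0.0015, 0], 0]]'
python3 -m pendant '[[[0.02, -0.0015, 0], 0], [[0.02, 0, 0], 0], [[0.009, 0, 0], 0], [[0, 0, 0], 0], [[0, 0, 0], 0]]'; python3 - <<'E'
from h import *
st();im=get_image("side")["img"];cv2.imwrite("pics/p_side.png",im)
for ph in(1.2,1.3,1.4,1.45,1.5):print(ph,base(-.019,.049,.141,ph))
g=cv2.cvtColor(im,cv2.COLOR_BGR2GRAY)
for r in range(160,206,3):print(r,g[r,270:312:2].tolist())
E
```

```text
t: 18.2
tool_pos: [0.5124, 0.1499, 0.2859]
orientation: [-2.412, -2.011, 0.002]
contact_force: [0.7, -0.6, -0.5]
grip_width: 0.48
grip_force: 29.8
t: 18.7
tool_pos: [0.5228, 0.2497, 0.2857]
orientation: [-2.412, -2.011, 0.002]
contact_force: [1.0, 0.4, -1.0]
grip_width: 0.474
grip_force: 29.8
t: 19.2
tool_pos: [0.5303, 0.2965, 0.2861]
orientation: [-2.413, -2.012, 0.002]
contact_force: [-0.2, -0.1, -1.9]
grip_width: 0.472
grip_force: 29.8
t 19.2 yaw 1.3902 case xy -0.0201 0.0486 tip z 0.1201 F [-0.2 -0.1 -1.9] 0.4720829919183547 29.830121397972107 p [0.5303 0.2965 0.2861]
1.2 (np.float64(194.1), np.float64(205.3), np.float64(282.5), np.float64(300.7), np.float64(0.057))
1.3 (np.float64(189.5), np.float64(202.3), np.float64(282.1), np.float64(300.5), np.float64(0.072))
1.4 (np.float64(184.4), np.float64(198.7), np.float64(281.7), np.float64(300.2), np.float64(0.087))
1.45 (np.float64(181.7), np.float64(196.7), np.float64(281.5), np.float64(300.1), np.float64(0.095))
1.5 (np.float64(178.9), np.float64(194.6), np.float64(281.4), np.float64(300.0), np.float64(0.103))
160 [116, 117, 116, 
[... 812 characters left out ...]
4, 87, 104, 155, 191, 94, 49, 55, 56, 54, 54, 54, 55]
187 [89, 82, 88, 76, 69, 97, 87, 104, 97, 101, 100, 86, 85, 127, 55, 54, 56, 55, 56, 56, 53]
190 [177, 114, 106, 90, 62, 88, 103, 108, 113, 107, 104, 103, 85, 83, 59, 57, 58, 60, 56, 62, 65]
193 [100, 107, 102, 93, 93, 78, 89, 100, 109, 114, 102, 100, 84, 56, 48, 84, 52, 53, 51, 51, 50]
196 [52, 57, 55, 53, 55, 47, 46, 75, 82, 80, 79, 72, 53, 52, 51, 51, 51, 50, 52, 51, 91]
199 [54, 55, 55, 54, 51, 43, 45, 49, 54, 50, 48, 52, 54, 50, 51, 49, 52, 51, 51, 52, 85]
202 [55, 55, 55, 55, 116, 42, 46, 51, 53, 49, 51, 52, 53, 52, 50, 49, 51, 50, 49, 51, 114]
205 [64, 63, 63, 63, 125, 42, 50, 50, 50, 50, 52, 50, 49, 50, 49, 53, 52, 49, 50, 52, 51]
```

Level bottle (corrected for the grip's depth), base about 5 mm to the front: I turn it slightly and lower it in stages, feeling for contact.

```bash
python3 -m pendant '[[[0, 0.0015, 0], -0.03], [[0, 0, 0.01], 0], [[0, 0, 0.01], 0], [[0, 0, 0.005], 0], [[0, 0, 0], 0]]'; python3 -c "from h import *;st()"
python3 -m pendant '[[[0, 0, 0.005], 0], [[0, 0, 0.005], 0], [[0, 0, 0.005], 0], [[0, 0, 0], 0], [[0, 0, 0], 0]]'; python3 - <<'E'
from h import *
st();im=get_image("side")["img"];cv2.imwrite("pics/q_side.png",im)
for ph in(1.4,1.5,1.57):print(ph,base(-.0185,.0486,.085,ph))
g=cv2.cvtColor(im,cv2.COLOR_BGR2GRAY)
for r in range(188,218,3):print(r,g[r,270:312].tolist())
E
```

```text
t: 19.75
tool_pos: [0.5315, 0.296, 0.26]
orientation: [-2.383, -2.046, 0.004]
contact_force: [0.0, 0.4, -1.1]
grip_width: 0.471
grip_force: 29.8
t 19.75 yaw 1.4191 case xy -0.0188 0.0483 tip z 0.094 F [ 0.   0.4 -1.1] 0.47133539206877667 29.828147292137146 p [0.5315 0.296  0.26  ]
t: 20.25
tool_pos: [0.5321, 0.2964, 0.2465]
orientation: [-2.383, -2.048, 0.0]
contact_force: [-0.0, -0.7, -0.2]
grip_width: 0.476
grip_force: 29.8
t 20.25 yaw 1.4199 case xy -0.0183 0.0488 tip z 0.0805 F [-0.  -0.7 -0.2] 0.4759853595576526 29.82911914587021 p [0.5321 0.2964 0.2465]
1.4 (np.float64(201.8), np.float64(215.3), np.float64(283.0), np.float64(301.1), np.float64(0.031))
1.5 (np.float64(196.6), np.float64(211.5), np.float64(282.7), np.float64(300.9), np.float64(0.047))
1.57 (np.float64(192.7), np.float64(208.5), np.float64(282.4), np.float64(300.8), np.float64(0.059))
188 [146, 177, 80, 51, 81, 93, 55, 46, 53, 56, 124, 56, 42, 36, 26, 31, 31, 32, 30, 29, 28, 27, 28, 50, 47, 52, 47, 54, 57, 50, 61, 49, 56, 54, 53, 52, 56, 53, 56, 57, 54, 56]
191 [131, 110, 113, 121, 112, 68, 56, 58, 63, 106, 90, 49
[... 882 characters left out ...]
, 87, 90, 93, 128, 57, 42, 43, 115, 109, 75, 83, 92, 95, 99, 99, 104, 105, 103, 101, 101, 94, 88, 72, 55, 49, 51, 51, 49, 48, 48, 49, 51, 52, 50, 50, 53, 51]
209 [102, 101, 102, 103, 101, 102, 101, 108, 86, 82, 82, 81, 81, 80, 80, 78, 77, 77, 76, 61, 74, 70, 68, 69, 66, 64, 66, 67, 68, 66, 63, 64, 63, 62, 62, 62, 61, 58, 58, 57, 57, 55]
212 [226, 226, 225, 226, 225, 226, 228, 121, 60, 54, 54, 54, 55, 57, 53, 59, 56, 51, 53, 58, 55, 55, 57, 54, 53, 55, 53, 55, 55, 56, 57, 55, 52, 56, 56, 56, 54, 55, 56, 58, 53, 54]
215 [227, 226, 226, 225, 225, 225, 183, 118, 63, 55, 52, 55, 55, 55, 53, 55, 56, 53, 56, 54, 53, 55, 56, 54, 56, 53, 55, 55, 55, 54, 54, 54, 56, 55, 53, 55, 55, 53, 55, 55, 55, 57]
```

Base is inside the end wall with no contact force. Lowering further.

```bash
python3 -m pendant '[[[0, 0, 0.005], 0], [[0, 0, 0.005], 0], [[0, 0, 0.004], 0], [[0, 0, 0], 0]]'; python3 -c "from h import *;st()"
python3 -m pendant '[[[0, 0, 0.004], 0], [[0, 0, 0.004], 0], [[0, 0, 0.003], 0], [[0, 0, 0], 0], [[0, 0, 0], 0]]'; python3 -c "from h import *;st()"
```

```text
t: 20.7
tool_pos: [0.5319, 0.2965, 0.2319]
orientation: [-2.382, -2.047, 0.001]
contact_force: [0.2, 0.7, 0.1]
grip_width: 0.475
grip_force: 29.8
t 20.7 yaw 1.4199 case xy -0.0185 0.0488 tip z 0.0659 F [0.2 0.7 0.1] 0.4752506644715542 29.80515092611313 p [0.5319 0.2965 0.2319]
t: 21.2
tool_pos: [0.5322, 0.2965, 0.2218]
orientation: [-2.383, -2.048, -0.0]
contact_force: [0.3, 1.5, -0.5]
grip_width: 0.473
grip_force: 29.8
t 21.2 yaw 1.4199 case xy -0.0183 0.0489 tip z 0.0558 F [ 0.3  1.5 -0.5] 0.47300855013081566 29.819709956645966 p [0.5322 0.2965 0.2218]
```

```bash
python3 -m pendant '[[[0, 0, 0.002], 0], [[0, 0, 0.002], 0], [[0, 0, 0], 0], [[0, 0, 0], 0]]'|sed -n 2,4p
python3 -m pendant '[[[0, 0, 0.002], 0], [[0, 0, 0], 0], [[0, 0, 0], 0]]'|sed -n 2,4p
python3 -m pendant '[[[0, 0, 0.002], 0], [[0, 0, 0], 0], [[0, 0, 0], 0]]'|sed -n 2,4p
```

```text
tool_pos: [0.5322, 0.2966, 0.2178]
orientation: [-2.383, -2.048, -0.001]
contact_force: [0.7, 3.0, 0.4]
tool_pos: [0.5322, 0.2966, 0.2159]
orientation: [-2.383, -2.048, -0.001]
contact_force: [0.6, 4.7, 0.8]
tool_pos: [0.5323, 0.2967, 0.2138]
orientation: [-2.383, -2.047, -0.001]
contact_force: [0.2, 6.4, 2.1]
```

```bash
python3 -m pendant '[[[0.0015, 0, 0], 0], [[0.0015, 0, 0], 0], [[0, 0, 0], 0], [[0, 0, 0], 0]]'|sed -n 2,4p
python3 -m pendant '[[[0.001, 0, 0.002], 0], [[0, 0, 0], 0], [[0, 0, 0], 0]]'|sed -n 2,4p
python3 -m pendant '[[[0, 0, 0.002], 0], [[0, 0, 0], 0], [[0, 0, 0], 0]]'|sed -n 2,4p
```

```text
tool_pos: [0.5324, 0.2991, 0.2133]
orientation: [-2.383, -2.047, 0.002]
contact_force: [0.3, 0.4, 0.3]
tool_pos: [0.5327, 0.3003, 0.2116]
orientation: [-2.383, -2.047, 0.0]
contact_force: [0.2, -0.3, -1.0]
tool_pos: [0.5327, 0.3003, 0.2096]
orientation: [-2.383, -2.048, 0.0]
contact_force: [0.0, -0.2, -0.7]
```

```bash
python3 -m pendant '[[[0, 0, 0.002], 0], [[0, 0, 0], 0], [[0, 0, 0], 0]]'|sed -n 2,4p
python3 -m pendant '[[[0, 0, 0.002], 0], [[0, 0, 0], 0], [[0, 0, 0], 0]]'|sed -n 2,4p
python3 -m pendant '[[[0, 0, 0.002], 0], [[0, 0, 0], 0], [[0, 0, 0], 0]]'|sed -n 2,4p
python3 -m pendant '[[[0, 0, 0.002], 0], [[0, 0, 0], 0], [[0, 0, 0], 0]]'|sed -n 2,4p
```

```text
tool_pos: [0.5327, 0.3003, 0.2076]
orientation: [-2.383, -2.047, 0.0]
contact_force: [-0.6, -0.5, -0.8]
tool_pos: [0.5327, 0.3004, 0.2056]
orientation: [-2.383, -2.047, 0.0]
contact_force: [-0.3, 0.0, -1.2]
tool_pos: [0.5327, 0.3004, 0.2036]
orientation: [-2.383, -2.048, 0.0]
contact_force: [-0.8, -0.4, -0.3]
tool_pos: [0.5327, 0.3004, 0.2016]
orientation: [-2.383, -2.048, 0.0]
contact_force: [0.3, -0.5, -0.9]
```

```bash
python3 -m pendant '[[[0, 0, 0.002], 0], [[0, 0, 0], 0], [[0, 0, 0], 0]]'|sed -n 2,4p
python3 -m pendant '[[[0, 0, 0.002], 0], [[0, 0, 0], 0], [[0, 0, 0], 0]]'|sed -n 2,4p
python3 -m pendant '[[[0, 0, 0.001], 0], [[0, 0, 0], 0], [[0, 0, 0], 0]]'|sed -n 2,4p
python3 -c "from h import *;st()"
```

```text
tool_pos: [0.5327, 0.3003, 0.1996]
orientation: [-2.383, -2.047, 0.0]
contact_force: [0.6, -0.4, -1.4]
tool_pos: [0.5327, 0.3003, 0.1976]
orientation: [-2.383, -2.048, 0.0]
contact_force: [-0.3, -0.4, -0.2]
tool_pos: [0.5328, 0.3004, 0.1968]
orientation: [2.383, 2.048, 0.0]
contact_force: [-0.2, 0.2, -0.4]
t 25.3 yaw 1.4198 case xy -0.0184 0.0528 tip z 0.0308 F [-0.2  0.2 -0.4] 0.4741390012428405 29.950377051718533 p [0.5328 0.3004 0.1968]
```

```bash
python3 -m pendant '[[[0, 0, 0.001], 0], [[0, 0, 0], 0], [[0, 0, 0], 0]]' - 12 | tail -3
python3 -m pendant '[[[0, 0, 0], 0], [[0, 0, 0], 0], [[0, 0, 0], 0]]' - 5| tail -3
python3 -m pendant '[[[0, 0, 0], 0], [[0, 0, 0], 0], [[0, 0, 0], 0]]' - 3| tail -3
python3 -m pendant '[[[0, 0, 0], 0], [[0, 0, 0], 0], [[0, 0, 0], 0], [[0, 0, 0], 0]]' 0.52 | tail -3; python3 -c "from h import *;st()"
```

```text
contact_force: [0.6, -0.1, 2.0]
grip_width: 0.484
grip_force: 13.3
contact_force: [0.8, 0.3, 2.7]
grip_width: 0.483
grip_force: 7.0
contact_force: [0.1, 0.8, 3.8]
grip_width: 0.481
grip_force: 5.7
contact_force: [0.0, 0.9, 4.5]
grip_width: 0.493
grip_force: 4.0
t 26.6 yaw 1.4197 case xy -0.0182 0.0529 tip z 0.0299 F [0.  0.9 4.5] 0.4930771860478112 4.031470587615331 p [0.5329 0.3004 0.1959]
```

```bash
python3 -m pendant '[[[0, 0, -0.001], 0], [[0, 0, -0.001], 0], [[0, 0, 0], 0], [[0, 0, 0], 0]]' | tail -3
python3 -m pendant '[[[0, 0.0005, -0.002], 0], [[0, 0.0005, -0.002], 0], [[0, 0, 0], 0], [[0, 0, 0], 0]]' | tail -3
python3 -m pendant '[[[0, 0, -0.003], 0], [[0, 0, -0.003], 0], [[0, 0, 0], 0]]' | tail -3; python3 -c "from h import *;st()"
```

```text
contact_force: [6.3, 0.2, -3.3]
grip_width: 0.514
grip_force: 2.9
contact_force: [3.7, -2.5, -1.4]
grip_width: 0.517
grip_force: 1.7
contact_force: [0.6, -1.3, -0.4]
grip_width: 0.521
grip_force: 0.1
t 27.7 yaw 1.42 case xy -0.0177 0.0531 tip z 0.0422 F [ 0.6 -1.3 -0.4] 0.520607872011473 0.09069771303817475 p [0.5335 0.3005 0.2082]
```

```bash
python3 -m pendant '[[[0, 0, -0.004], 0], [[0, 0, -0.004], 0], [[0, 0, -0.006], 0], [[0, 0, -0.006], 0], [[0, 0, -0.008], 0]]' | tail -3
python3 -m pendant '[[[0, 0, -0.02], 0], [[0, 0, -0.03], 0], [[0, 0, -0.03], 0], [[0, 0, -0.03], 0], [[0, 0, -0.03], 0]]' | tail -3
python3 -m pendant '[[[-0.03, -0.03, 0], 0], [[-0.03, -0.03, 0], 0], [[-0.03, -0.03, 0], 0], [[-0.03, -0.03, 0], 0], [[-0.03, -0.03, 0], 0]]' | tail -3
python3 - <<'E'
from h import *
st();im=get_image("side")["img"];t=get_image("top")["img"];cv2.imwrite("pics/z_top.png",t)
a=cv2.resize(im[130:300,225:385],None,fx=3,fy=3,interpolation=cv2.INTER_CUBIC)
b=cv2.resize(t[160:360,130:290],None,fx=2,fy=2);o=np.zeros((510,800,3),np.uint8);o[:,:480]=a;o[:400,480:]=b;cv2.imwrite("pics/z.png",o)
E
```

```text
contact_force: [-0.3, 0.1, 1.1]
grip_width: 0.522
grip_force: 0.0
contact_force: [0.0, 0.3, 0.2]
grip_width: 0.523
grip_force: 0.0
contact_force: [0.1, -0.7, 1.4]
grip_width: 0.52
grip_force: 0.0
t 29.2 yaw 1.4202 case xy -0.164 -0.1028 tip z 0.21 F [ 0.1 -0.7  1.4] 0.5203202531327279 0.0 p [0.3613 0.1737 0.376 ]
```

View pics/z.png

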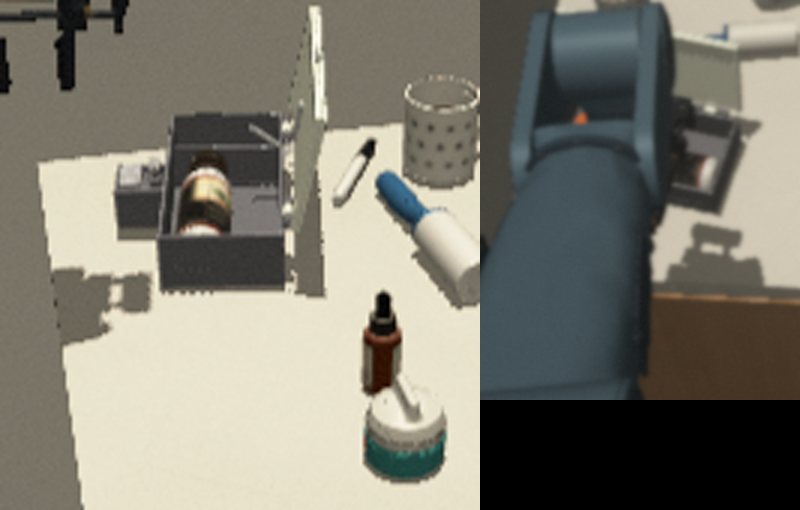

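The picture shows the bottle lying in the long bay (cap at crop (208,160), short of the partition), the lid standing back and the bystanders in place. A numerical check of the level, then I hand in.

```bash
python3 - <<'E'
from h import *
for y in(.055,.063):
  for z in(.055,.075):print(y,z,proj("side",Wc(-.016,y,z)).round(1),(3*(proj("side",Wc(-.016,y,z))-[225,130])).round())
print("base top",(3*(proj("side",Wc(-.02,-.113,.06))-[225,130])).round())
get_image("side")
print(job_done())
E
```

```text
0.055 0.055 [294.4 180.6] [208. 152.]
0.055 0.075 [294.1 175. ] [207. 135.]
0.063 0.055 [294.4 179.4] [208. 148.]
0.063 0.075 [294.2 173.8] [207. 131.]
base top [200. 232.]
the job is handed in; nothing more can be done
None
```

The job is handed in at about 29 s of the 72 s allowed. The lid stands back on its stop, and the rinse bottle lies level in the long bay, let go. In the last side view the lid, dropper and timer were where they should be; the tape measure and scissors were out of view, and the arm never worked near them. The judge's verdict has not been shown to me.

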